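# Dress the arbor of the polishing machine

## Robot

A 6-joint arm with a two-finger parallel gripper is mounted at the origin on the work surface. World frame = base frame: x ahead of the robot, y to its left, z up, the work surface at z = 0. Lengths are in m, angles in rad, forces in N, time in s.
With the tool pointing down it reaches from about 0.35 to 0.975 m from the base axis. Payload 4.9 kg.
Tool frame: the origin (TCP) lies midway between the tips of the shut fingers; the grasp point (between the pads) lies 19 mm behind it (manip.hold_point_z is the distance from the TCP to the grasp point, in m); z points along the fingers, y is the line along which they close (so a half turn about z gives the same grasp; the last joint's range is limited). The gripper opens to 85 mm and grips with 20 to 120 N. Pads are 22 mm wide; open, the fingers measure 114 mm over their backs; the gripper's body (76 mm by 85 mm) begins 54 mm behind the grasp point. The pads swing forward as they close: fully open they stand 13 mm farther back than shut.
Start: joints at [1.1, 0.053, 1.613, -0, 1.476, -0.119], TCP at [0.215, 0.587, 0.231] pointing down, gripper open.
Joint ranges: [-3.01, 3.01], [-1.01, 2.22], [0.06, 2.58], [-1.02, 4.17], [0.09, 2.62], [-3.14, 3.14]. Speed limits (rad/s): [2.57, 2.57, 3.14, 3.14, 3.14, 3.14].

## Interface

Orientations are given as a unit quaternion [w, x, y, z].
In Python, from plant import manip gives the robot as it stands. The module is installed in compiled form; this text tells all that it offers.
- The arm moves only by the shell command python3 -m jog 'ROWS' [OPENING]. ROWS is JSON, one flat list of numbers, 6 for each row, row after row: the shift along the tool's x, y, z in units of 0.1 m (1.0 is 0.1 m), then the turn, a rotation vector about the tool's x, y, z in units of 180 degrees (1.0 is 180 degrees). A call has 1 to 8 rows; each row is the pose to reach, as a shift and turn from the pose commanded when the call began, along the tool's axes at that moment, turning the shorter way round; what a row does not reach only later rows make up. A row lasts 1/8 s, in which the tool goes at most 62.5 mm and 10.7 degrees, less where a joint would pass 70% of its speed; a pose out of reach is approached as far as the arm can. A call with a number of a shift or a turn outside -1 to 1 is refused whole. A call with a gripper value outside its range is refused whole. OPENING is the finger opening in mm, from 0 to 85.4, set as the call begins (- or left out, the last holds). The fingers move at their own pace and stop on an object; the grip force is fixed at half the most. Time passes only in rows, so rows that repeat a pose let the fingers close. It gives the time, the measured TCP pose, the force, the opening and the grip force at its end, in the units of the state.
- manip.state(): the state, without advancing time (a new reading comes with each control period).
- manip.grab_frame(name): name is "side" or "top" or "wrist"; returns a dict with "img" (384x512x3 uint8, blue, green, red), "z_map" (384x512 float32, m along the optical axis (not along the pixel's ray), 0 where there is no reading), "fx", "fy", "cx", "cy" (pixels), "xyz" and "attitude" of the camera in the world; the wrist camera has in their place "T_tool_cam" (4x4, takes a point from camera to tool coordinates, whose origin is the TCP and whose axes are the flange's). Camera axes: x right, y up, looking along -z (the intrinsics and any distortion apply to the point x, -y, -z); pixel columns grow to the right and rows downward; lengths in m; the calibration is good to about 2 mm. A picture is of the moment at which its call begins: read the wrist's pose just before it.
- manip.job_done(): hands the job in; it is judged then, once.
The state is a dict: "time": time; "joint_pos": joint angles; "joint_vel": joint speeds; "joint_efforts": joint torques, N m; "tool_pos": TCP position; "tool_rot": TCP orientation; "contact_force": force on the tool from outside, world axes, zero at the start; "ft_torque": the same for the moment, N m; "gripper_width": opening from 0.0 (shut) to 1.0 (fully open); "grasp_force": force on a finger pad.
Only numpy, scipy, OpenCV 4.12 (cv2) and the standard library are available. Lean on these libraries where they do the work, as an engineer would, in place of code of your own. Each camera call takes 0.05 s, during which the arm holds its last target. There are 200 camera calls.

## Task

Fit up the polishing machine: put the spacer on its bare arbor, then the polishing wheel, then the clamp cap on top, each flat and fully home on the one below. Lower each part gently onto its place instead of letting it fall down the arbor, and leave the other things on the bench where they are.

Things in the scene. Friction and masses are not known exactly. Their poses are not given: they have to be found in the camera images.
- seat (a point): Centre of the polishing machine's seat, on the arbor axis: top face of a round steel flange (68 mm diameter, 6 mm thick), 51 mm above the bench. From it the bare upright arbor, a fixed steel post of 10 mm diameter, rises 55 mm; its last 8 mm taper to 4 mm. z is up along the arbor.
- machine: The polishing machine: a low fixed grey box; origin on the bench below the arbor. It reaches 55 mm forward (-x), 125 mm back (+x) and 60 mm to each side of the arbor, top at 45 mm. At its back, from 65 mm behind the arbor, a motor hump 90 mm wide in y rises to 85 mm.
- spacer_c (a point): Centre (half-way up) of the spacer: the small plain steel ring, 36 mm outside diameter, 16 mm high, open bore of 15 mm. Lies flat on the bench; z is its axis. 0.1 kg, give or take.
- wheel_c (a point): Centre (half-way up) of the polishing wheel: the wide flat ring of grey stone, 56 mm outside diameter, 16 mm high, open bore of 15 mm. Lies flat on the bench; z is its axis. 0.09 kg, give or take.
- cap_c (a point): Centre (half-way up) of the clamp cap: aluminium, closed on top, 40 mm high in all: a cylinder of 40 mm diameter up to 34 mm, then a button of 24 mm diameter. From below it has a blind bore of 15 mm diameter, 27 mm deep, so it drops over the arbor and rests on the wheel. Stands bore down on the bench; z is up. It pushes on, no thread. 0.12 kg, give or take.
- spacer: The spacer again; origin at the centre of its underside.
- wheel: The polishing wheel again; origin at the centre of its underside.
- cap: The clamp cap again; origin at the centre of its underside.
- block: Bystander: pale rectangular soldering block, 70 x 50 x 25 mm. Origin: centre of its underside, on the bench.
- pliers: Bystander: blue-handled pliers lying flat, 130 mm long, 52 mm wide, 12 mm high; origin near the middle, on the bench
- jar: Bystander: glass jar with a metal lid, 60 mm diameter, 75 mm high. Origin: centre of its underside, on the bench.
- tin: Bystander: low round brass tin without a hole, 66 mm diameter, 24 mm high. Origin: centre of its underside, on the bench.
- stand: Bystander: holding stand: solid round steel foot, 72 mm diameter, 36 mm high, with an upright rod to 186 mm and a bent side arm reaching 110 mm. Origin: centre of its underside, on the bench.
- brush: Bystander: brush lying on the bench, 150 mm long.

How it is judged:
By the outcome, as a careful person would: the job done as asked, in the order asked, and still so for the second after the job is handed in, with the robot touching nothing.
It also fails if it takes over 67 s, if anything falls off the work surface, if the arm or the gripper's body presses on something with over 40 N, if the wrist force passes 120 N, or if a joint passes its speed limit or range.

## Working session

There is one attempt and no reset: what is moved stays moved. The work goes in short steps, Python scripts to look and compute and a shell command to move; the robot and the scene stay as the last step left them, time stands still between calls to the robot, and variables do not carry over. Pictures are saved under pics/ and viewed, at most 10 in all, crops included, and the job is handed in when it is done.

```bash
mkdir -p pics; ls; cat > h.py <<'E'
import numpy as np, cv2
from scipy.spatial.transform import Rotation as R
from plant import manip
def rot(q): return R.from_quat([q[1],q[2],q[3],q[0]]).as_matrix()
def grab(n):
    s=manip.state(); f=manip.grab_frame(n)
    if n=='wrist':
        T=np.eye(4); T[:3,:3]=rot(s['tool_rot']); T[:3,3]=s['tool_pos']; T=T@np.array(f['T_tool_cam'])
        f['Rm'],f['t']=T[:3,:3],T[:3,3]
    else:
        a=np.array(f['attitude']); f['Rm']=rot(a) if a.size==4 else a; f['t']=np.array(f['xyz'])
    return f
def world(f):
    z=f['z_map']; v,u=np.indices(z.shape)
    P=np.stack([(u-f['cx'])/f['fx']*z,-(v-f['cy'])/f['fy']*z,-z],-1)
    W=P@f['Rm'].T+f['t']; W[z==0]=np.nan
    return W
def proj(f,p):
    c=(np.array(p)-f['t'])@f['Rm']; return f['cx']+f['fx']*c[0]/-c[2], f['cy']-f['fy']*c[1]/-c[2]
def ray(f,u,v,h):
    d=f['Rm']@np.array([(u-f['cx'])/f['fx'],-(v-f['cy'])/f['fy'],-1]); return f['t']+d*(h-f['t'][2])/d[2]
E
python3 - <<'E'
from h import *
ims=[]
for n in('side','top'):
    f=grab(n); print(n,{k:v for k,v in f.items() if k not in('img','z_map')}); ims.append(f['img']); np.savez(n+'.npz',W=world(f),img=f['img'])
cv2.imwrite('pics/side.png',ims[0]);cv2.imwrite('pics/top.png',ims[1])
s=manip.state();print(s)
E
```

```text
pics
side {'fx': 368.1842681041439, 'fy': 368.1842681041439, 'cx': 254.34220416004817, 'cy': 191.78762584447546, 'xyz': array([ 0.44028218, -0.67827285,  0.77311237]), 'attitude': array([ 0.91753015,  0.39153398, -0.02663575, -0.06426592]), 'Rm': array([[ 0.99032086,  0.09707423, -0.09920279],
       [-0.13878944,  0.68514208, -0.71506491],
       [-0.00144637,  0.721912  ,  0.69198337]]), 't': array([ 0.44028218, -0.67827285,  0.77311237])}
top {'fx': 367.66471437785134, 'fy': 367.66471437785134, 'cx': 259.2421993534382, 'cy': 187.48163108998435, 'xyz': array([0.4360776 , 0.07201537, 1.17680895]), 'attitude': array([-0.70295357, -0.03312699,  0.04062765,  0.70930126]), 'Rm': array([[-0.00951776,  0.99451996, -0.10411274],
       [-0.99990345, -0.00841134,  0.011061  ],
       [ 0.01012466,  0.10420796,  0.99450399]]), 't': array([0.4360776 , 0.07201537, 1.17680895])}
{'time': 0.1, 'joint_pos': array([ 1.09998683e+00,  5.33207593e-02,  1.61418373e+00, -3.68482778e-05,
        1.47601239e+00, -1.18975759e-01]), 'joint_vel': array([-0.00131179, -0.0018334 , -0.0021529 ,  0.00066451,  0.00154634,
        0.00227025]), 'joint_efforts': array([ 7.12522287e-04, -3.94908249e+01, -3.71362817e+01, -6.18524496e-05,
        3.97901560e-03, -1.31276033e-05]), 'tool_pos': array([0.21511751, 0.58619525, 0.23015127]), 'tool_rot': array([-2.62077084e-04,  1.75009115e-01,  9.84566343e-01, -9.25910126e-04]), 'contact_force': array([ 0.14395857, -0.2078712 , -0.89330238]), 'ft_torque': array([ 0.02957161, -0.03760136,  0.07690065]), 'grasp_force': 0.0, 'gripper_width': 0.9989485221321246}
```

View pics/side.png

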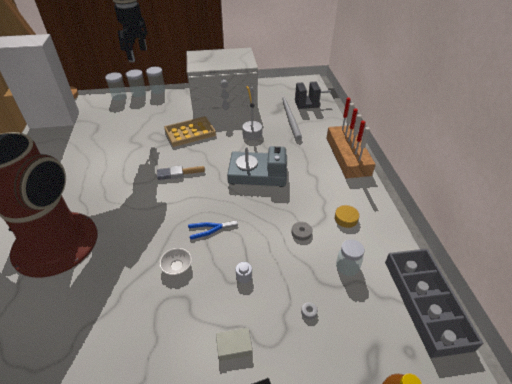

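View pics/top.png

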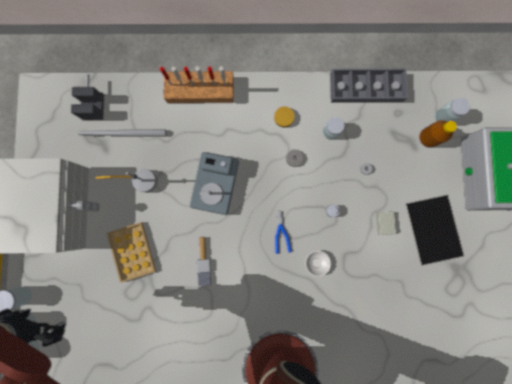

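The side view shows the seat at (247,162), wheel (302,230), cap (244,271) and spacer (309,311). In the top view they are at (210,194), (296,158), (334,211) and (367,169). The stand at top (144,181) has an arm that reaches towards the arbor.

```bash
python3 - <<'E'
from h import *
S=np.load('side.npz')['W'];T=np.load('top.npz')['W']
def fit(W,u,v,r,lo,hi,n):
    p=W[v-r:v+r+1,u-r:u+r+1].reshape(-1,3); p=p[(p[:,2]>lo)&(p[:,2]<hi)]
    (c,rad)=cv2.minEnclosingCircle(p[:,:2].astype(np.float32)*1000)
    print(n,len(p),'med',np.median(p,0).round(4),'circ',np.round(c,1),round(rad,1),'zq',np.percentile(p[:,2],[10,50,95]).round(4))
for n,s,t,r,lo,hi in [('wheel',(302,230),(296,158),14,.011,.03),('cap',(244,271),(334,211),13,.028,.06),('spacer',(309,311),(367,169),12,.011,.03),('seat',(247,162),(210,194),14,.048,.056),('post',(247,155),(210,194),14,.06,.12),('bench',(270,250),(330,240),5,-.02,.02)]:
    fit(S,*s,r,lo,hi,n+' side');fit(T,*t,r,lo,hi,n+' top')
# stand: points >0.06 near arbor
for W,n in((S,'side'),(T,'top')):
    p=W.reshape(-1,3); m=(p[:,2]>.09)&(p[:,2]<.25)&(p[:,0]>.3)&(p[:,0]<.75)&(p[:,1]>.05)&(p[:,1]<.45)
    q=p[m]; print(n,len(q)); print(q[np.argsort(q[:,1])][::max(1,len(q)//25)].round(3).tolist())
f=grab('wrist'); print(f['T_tool_cam'],f['fx'],f['cx'],f['cy'])
a=cv2.imread('pics/side.png')[60:200,180:320]; cv2.imwrite('pics/c1.png',cv2.resize(a,None,fx=4,fy=4,interpolation=cv2.INTER_CUBIC))
E
```

```text
wheel side 265 med [ 0.6538 -0.0589  0.017 ] circ [653.7 -56.9] 29.2 zq [0.0147 0.017  0.0197]
wheel top 210 med [ 0.6547 -0.056   0.0154] circ [653.6 -55.3] 27.9 zq [0.0126 0.0154 0.0187]
cap side 204 med [ 0.4834 -0.1766  0.0361] circ [ 484.5 -172.3] 20.6 zq [0.0324 0.0361 0.0427]
cap top 127 med [ 0.483  -0.1692  0.0349] circ [ 482.9 -170. ] 19.6 zq [0.0314 0.0349 0.0416]
spacer side 174 med [ 0.6177 -0.2887  0.0167] circ [ 617.8 -287.4] 17.8 zq [0.0145 0.0167 0.0191]
spacer top 80 med [ 0.6172 -0.2846  0.015 ] circ [ 616.4 -285.7] 18.3 zq [0.0126 0.015  0.0186]
seat side 275 med [0.5366 0.2015 0.0517] circ [537.9 200.7] 71.4 zq [0.0486 0.0517 0.0545]
seat top 347 med [0.538  0.2073 0.0506] circ [535.5 212.8] 60.2 zq [0.0487 0.0506 0.0537]
post side 41 med [0.5372 0.2038 0.082 ] circ [538.3 205.3] 5.1 zq [0.0634 0.082  0.1061]
post top 15 med [0.5362 0.2052 0.0962] circ [537.1 207.1] 5.0 zq [0.0726 0.0962 0.1046]
bench side 120 med [ 0.5612 -0.1026  0.0013] circ [ 560.5 -101.7] 20.5 zq [-0.0007  0.0013  0.0035]
bench top 121 med [ 0.3896 -0.1642 -0.0005] circ [ 389.6 -164.1] 22.3 
[... 867 characters left out ...]
7, 0.125], [0.581, 0.417, 0.159], [0.581, 0.418, 0.132], [0.583, 0.418, 0.123], [0.585, 0.419, 0.146], [0.583, 0.42, 0.185], [0.58, 0.42, 0.099], [0.585, 0.421, 0.189], [0.58, 0.421, 0.139], [0.577, 0.424, 0.123], [0.582, 0.428, 0.127], [0.579, 0.432, 0.132], [0.579, 0.435, 0.131], [0.584, 0.437, 0.133], [0.579, 0.442, 0.128], [0.582, 0.443, 0.133], [0.578, 0.447, 0.138]]
[[-5.37189893e-04  9.64022358e-01  2.65820624e-01  6.68777285e-02]
 [ 9.99999745e-01  3.92650385e-04  5.96891256e-04  1.44917210e-04]
 [ 4.71041946e-04  2.65820877e-01 -9.64022323e-01 -1.43234208e-01]
 [ 0.00000000e+00  0.00000000e+00  0.00000000e+00  1.00000000e+00]] 317.38078319693744 260.78203085467055 185.37731546503102
```

View pics/c1.png

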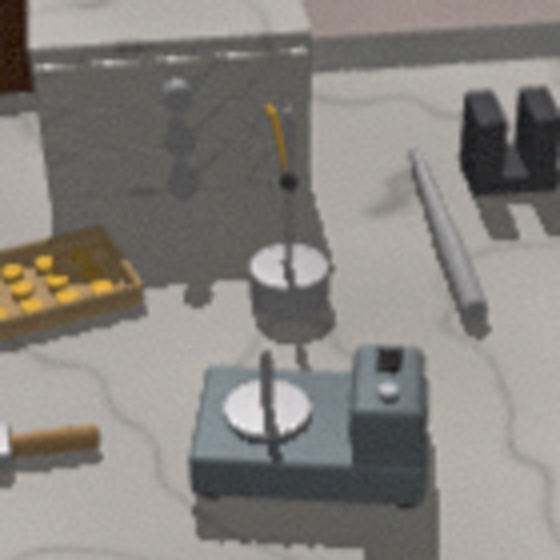

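The crop shows a clear arbor at (266,410). The stand is well behind it, with its arm pointing away, and the hump is at right rear. The tool yaw already suits the machine, so I move above the spacer.

```bash
cat >> h.py <<'E'
def togo(p,s=None):
    s=s or manip.state(); d=rot(s['tool_rot']).T@(np.array(p)-s['tool_pos'])
    print('t',round(s['time'],2),'tcp',np.round(s['tool_pos'],4),'togo(units)',np.round(d*10,3),'F',np.round(s['contact_force'],1),'w',round(s['gripper_width']*85.4,1),'g',round(s['grasp_force'],1))
E
python3 -m jog '[-0.4,-0.4,0,0,0,0,-0.8,-0.8,0,0,0,0,-1,-1,0,0,0,0]' 65
for i in 1 2 3; do python3 -m jog '[-0.4,-0.4,0,0,0,0,-0.8,-0.8,0,0,0,0,-1,-1,0,0,0,0]'; done >/dev/null
python3 -m jog '[-0.4,-0.4,0,0,0,0,-0.8,-0.8,0,0,0,0,-1,-1,0,0,0,0]'
python3 -c "
from h import *
togo([.617,-.286,.12])"
```

```text
time: 0.52
tool_pos: [0.2753, 0.4563, 0.2308]
tool_rot: [-0.0, 0.176, 0.984, -0.0]
contact_force: [-0.2, 0.7, 0.5]
gripper_width: 0.761
grasp_force: 0.0
time: 2.02
tool_pos: [0.5129, -0.0574, 0.2309]
tool_rot: [-0.0, 0.176, 0.984, -0.0]
contact_force: [-1.0, 0.0, -0.3]
gripper_width: 0.755
grasp_force: 0.0
t 2.02 tcp [ 0.5129 -0.0574  0.2309] togo(units) [-1.77  -1.782  1.109] F [-1.   0.  -0.3] w 64.5 g 0.0
```

```bash

python3 -m jog '[-0.35,-0.35,0.2,0,0,0,-0.7,-0.7,0.4,0,0,0,-0.9,-0.9,0.55,0,0,0]' >/dev/null
python3 -m jog '[-0.35,-0.35,0.2,0,0,0,-0.7,-0.7,0.4,0,0,0,-0.86,-0.86,0.55,0,0,0,-0.86,-0.86,0.55,0,0,0,-0.86,-0.86,0.55,0,0,0]' >/dev/null
cat >> h.py <<'E'
def look(name,c,lo,hi,rad):
    f=grab('wrist'); W=world(f); cv2.imwrite('pics/%s.png'%name,f['img'])
    m=(W[...,2]>lo)&(W[...,2]<hi)&(np.hypot(W[...,0]-c[0],W[...,1]-c[1])<rad)
    n,l,st,ce=cv2.connectedComponentsWithStats(m.astype(np.uint8))
    if n<2: print('none'); return f
    k=1+np.argmax(st[1:,4]); p=W[l==k]; cc,r=cv2.minEnclosingCircle((p[:,:2]*1000).astype(np.float32))
    cs=cv2.findContours((l==k).astype(np.uint8),cv2.RETR_EXTERNAL,cv2.CHAIN_APPROX_NONE)[0]
    e=cv2.fitEllipse(max(cs,key=len)); z=np.median(p[:,2])
    print(name,len(p),'circle',np.round(cc,1),round(r,1),'z',z.round(4),'ellipse',np.round(e[0],1),np.round(e[1],1),'->',ray(f,*e[0],z).round(4))
    return f
E
python3 -c "
from h import *
togo([.617,-.286,.12]); look('w1',(.617,-.286),.012,.03,.04)"
```

```text
t 3.02 tcp [ 0.6169 -0.2801  0.1215] togo(units) [-0.021 -0.055  0.015] F [-0.5 -0.5  0.7] w 65.1 g 0.0
w1 1212 circle [ 617.3 -287. ] 17.9 z 0.0165 ellipse [253.1 185.7] [41.6 42.4] -> [ 0.6164 -0.2866  0.0165]
```

View pics/w1.png

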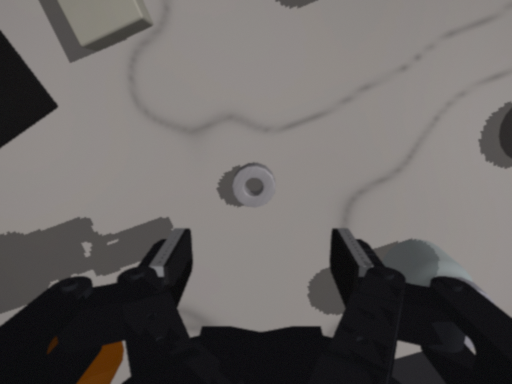

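The wrist view shows the spacer at (253,186) between the fingers. The jar at lower right (430,265) stays clear of them.

```bash
python3 -c "
from h import *
togo([.6168,-.2868,.004])"
```

```text
t 3.08 tcp [ 0.6171 -0.28    0.1221] togo(units) [-0.02  -0.065  1.181] F [ 0.3 -1.   0.5] w 64.8 g 0.0
```

```bash

python3 -m jog '[-0.02,-0.065,0.3,0,0,0,-0.02,-0.065,0.7,0,0,0,-0.02,-0.065,0.95,0,0,0,-0.02,-0.065,0.95,0,0,0]' >/dev/null
python3 -m jog '[0,0,0.12,0,0,0,0,0,0.23,0,0,0,0,0,0.23,0,0,0]'
python3 -m jog '[0,0,0,0,0,0,0,0,0,0,0,0,0,0,0,0,0,0,0,0,0,0,0,0,0,0,0,0,0,0,0,0,0,0,0,0]' 25
python3 -c "
from h import *
togo([.6168,-.2868,.004])"
```

```text
time: 3.95
tool_pos: [0.6161, -0.2872, 0.0025]
tool_rot: [-0.001, 0.175, 0.985, 0.0]
contact_force: [-0.1, 0.3, -0.7]
gripper_width: 0.76
grasp_force: 0.0
time: 4.7
tool_pos: [0.6174, -0.2881, 0.0045]
tool_rot: [0.001, 0.175, 0.985, -0.0]
contact_force: [-0.1, -0.0, 5.9]
gripper_width: 0.395
grasp_force: 59.8
t 4.7 tcp [ 0.6174 -0.2881  0.0045] togo(units) [0.01  0.01  0.005] F [-0.1 -0.   5.9] w 33.7 g 59.8
```

```bash

python3 -m jog '[0,0,-0.1,0,0,0,0,0,-0.4,0,0,0,0,0,-0.8,0,0,0,0,0,-1,0,0,0]'
python3 -m jog '[0.1,0.2,-0.4,0,0,0,0.2,0.5,-0.6,0,0,0,0.4,0.9,-0.6,0,0,0,0.5,1,-0.6,0,0,0]' >/dev/null
python3 -m jog '[0.2,0.35,0,0,0,0,0.4,0.7,0,0,0,0,0.6,1,0,0,0,0]' >/dev/null
python3 -m jog '[0.2,0.35,0,0,0,0,0.4,0.7,0,0,0,0,0.6,1,0,0,0,0]' >/dev/null
python3 -m jog '[0.2,0.35,0,0,0,0,0.4,0.7,0,0,0,0,0.5,1,0,0,0,0,0.5,1,0,0,0,0]' >/dev/null
python3 -c "
from h import *
togo([.537,.2055,.165])"
```

```text
time: 5.2
tool_pos: [0.6174, -0.2881, 0.1058]
tool_rot: [0.001, 0.175, 0.985, -0.001]
contact_force: [1.0, -1.1, -0.9]
gripper_width: 0.388
grasp_force: 59.8
t 6.95 tcp [0.5473 0.1647 0.1623] togo(units) [ 0.237  0.348 -0.027] F [-1.1  0.2 -1. ] w 33.2 g 59.9
```

```bash
python3 - <<'E'
from h import *
f=look('w2',(.537,.2055),.047,.056,.045)
W=world(f); s=manip.state()
for lo,hi in((.058,.075),(.075,.09),(.09,.11)):
    m=(W[...,2]>lo)&(W[...,2]<hi)&(np.hypot(W[...,0]-.537,W[...,1]-.2055)<.02); p=W[m]
    print(lo,len(p),p.mean(0).round(4) if len(p) else '', np.ptp(p,axis=0).round(4) if len(p) else '')
m=(np.hypot(W[...,0]-s['tool_pos'][0],W[...,1]-s['tool_pos'][1])<.03)&(W[...,2]>.15)&(W[...,2]<.185)
p=W[m];L=(p-s['tool_pos'])@rot(s['tool_rot']); q=L[np.abs(L[:,1])<.0155]
print(len(q),np.percentile(L[:,2],[5,50,95]).round(4),q.min(0).round(4),q.max(0).round(4),q.mean(0).round(4))
E
```

```text
w2 5076 circle [538.  206.1] 35.0 z 0.0516 ellipse [304.8 151.9] [81.  83.5] -> [0.536  0.2065 0.0516]
0.058 57 [0.5337 0.205  0.0666] [0.006  0.0095 0.0165]
0.075 60 [0.5337 0.2049 0.0824] [0.006  0.0095 0.0142]
0.09 208 [0.5356 0.2057 0.1012] [0.0091 0.0097 0.0177]
4275 [-0.0193 -0.0119 -0.0018] [-0.0171 -0.0155 -0.0141] [0.0186 0.0155 0.0035] [ 0.0029  0.0004 -0.0103]
```

View pics/w2.png

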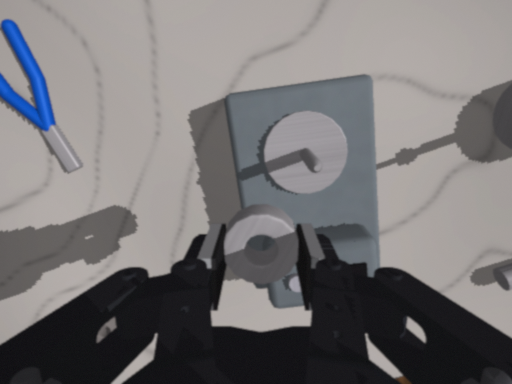

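The spacer is held square and centred at (262,247). The seat is at (305,152), with its post tip at about (313,163).

```bash
python3 -c "
from h import *
togo([.5367,.2058,.125])"
python3 -m jog '[0.12,0.17,0,0,0,0,0.22,0.35,0,0,0,0,0.22,0.35,0.2,0,0,0,0.22,0.35,0.35,0,0,0,0.22,0.35,0.35,0,0,0,0.22,0.35,0.35,0,0,0]' >/dev/null
python3 -c "
from h import *
togo([.5365,.206,.055])
f=grab('side'); cv2.imwrite('pics/s3.png',cv2.resize(f['img'][110:190,200:300],None,fx=5,fy=5,interpolation=cv2.INTER_CUBIC))"
```

```text
t 7.0 tcp [0.5475 0.1637 0.1624] togo(units) [0.246 0.359 0.374] F [-0.2 -0.1 -1.5] w 34.0 g 59.9
t 7.75 tcp [0.5395 0.2038 0.1281] togo(units) [0.035 0.011 0.731] F [-0.2  0.1 -0.7] w 33.4 g 60.0
```

View pics/s3.png

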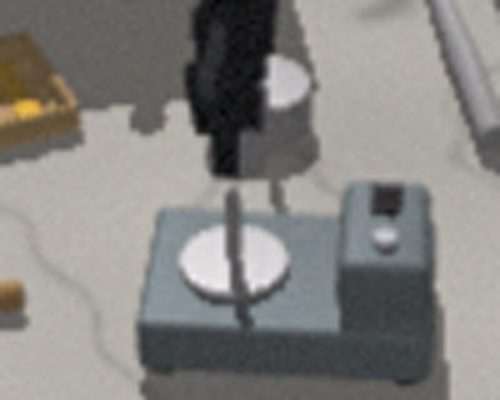

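Side view: the spacer hangs just above the post tip at (233,190), slightly off to one side. I correct that and lower.

```bash

python3 -m jog '[0.025,0.01,0,0,0,0,0.025,0.01,0.1,0,0,0,0.025,0.01,0.2,0,0,0,0.025,0.01,0.3,0,0,0,0.025,0.01,0.3,0,0,0]'
python3 -c "
from h import *
togo([.5365,.206,.055])"
```

```text
time: 8.43
tool_pos: [0.5363, 0.2056, 0.0965]
tool_rot: [-0.001, 0.175, 0.985, -0.001]
contact_force: [0.2, 0.2, -0.7]
gripper_width: 0.39
grasp_force: 59.9
t 8.43 tcp [0.5363 0.2056 0.0965] togo(units) [-0.002  0.005  0.415] F [ 0.2  0.2 -0.7] w 33.3 g 59.9
```

No contact, and the spacer is over the post. I lower the rest in slow steps.

```bash

python3 -m jog '[0,0,0.1,0,0,0,0,0,0.2,0,0,0,0,0,0.3,0,0,0,0,0,0.36,0,0,0,0,0,0.36,0,0,0]'
python3 -m jog '[0,0,0.02,0,0,0,0,0,0.04,0,0,0,0,0,0.04,0,0,0]'
python3 -m jog '[0,0,0.01,0,0,0,0,0,0.02,0,0,0,0,0,0.02,0,0,0]'
```

```text
time: 9.05
tool_pos: [0.5369, 0.2058, 0.0615]
tool_rot: [-0.001, 0.175, 0.985, -0.0]
contact_force: [-0.2, -0.5, -1.4]
gripper_width: 0.395
grasp_force: 60.0
time: 9.43
tool_pos: [0.5374, 0.2059, 0.0583]
tool_rot: [0.0, 0.175, 0.985, -0.0]
contact_force: [0.4, -0.3, -0.6]
gripper_width: 0.395
grasp_force: 60.0
time: 9.8
tool_pos: [0.5373, 0.2059, 0.0562]
tool_rot: [-0.0, 0.175, 0.985, -0.0]
contact_force: [-0.8, 0.3, -0.1]
gripper_width: 0.388
grasp_force: 60.0
```

```bash

python3 -m jog '[0,0,0.01,0,0,0,0,0,0.015,0,0,0,0,0,0.015,0,0,0]' | grep -E "pos|force"
python3 -m jog '[0,0,0.01,0,0,0,0,0,0.015,0,0,0,0,0,0.015,0,0,0]' | grep -E "pos|force"
```

```text
tool_pos: [0.5375, 0.206, 0.0554]
contact_force: [-2.5, -1.7, 5.6]
grasp_force: 60.5
tool_pos: [0.5378, 0.2061, 0.0554]
contact_force: [-5.6, -0.8, 12.6]
grasp_force: 61.2
```

Contact force rises to 12.6 N at the expected height, so the spacer is home. Release, lift and go to the wheel.

```bash

python3 -m jog '[0,0,-0.02,0,0,0,0,0,-0.02,0,0,0,0,0,-0.02,0,0,0,0,0,-0.02,0,0,0]' 60 | grep -E "pos|force|wid"
python3 -m jog '[0,0,-0.2,0,0,0,0,0,-0.5,0,0,0,0,0,-1,0,0,0,0,0,-1,0,0,0]' 74 >/dev/null
python3 -c "
from h import *
f=look('w4',(.537,.206),.062,.072,.03)"
python3 -m jog '[-0.35,-0.35,0,0,0,0,-0.7,-0.7,0,0,0,0,-1,-1,0,0,0,0]' >/dev/null
python3 -m jog '[-0.35,-0.35,0,0,0,0,-0.7,-0.7,0,0,0,0,-1,-1,0.3,0,0,0,-1,-1,0.35,0,0,0,-1,-1,0.35,0,0,0]' >/dev/null
python3 -c "
from h import *
look('w5',(.654,-.0565),.011,.03,.045); togo([.654,-.0565,.003])"
```

```text
tool_pos: [0.5372, 0.2058, 0.0549]
contact_force: [-0.3, 1.0, 0.6]
gripper_width: 0.7
grasp_force: 0.0
w4 1240 circle [537.7 206. ] 17.9 z 0.0675 ellipse [257.3 180.8] [43.8 44.4] -> [0.5368 0.2063 0.0675]
w5 3368 circle [653.8 -56.2] 27.9 z 0.0166 ellipse [253.2 184.3] [66.1 67.7] -> [ 0.6525 -0.0557  0.0166]
t 12.65 tcp [ 0.6556 -0.0498  0.12  ] togo(units) [-0.009 -0.069  1.17 ] F [-0.5  0.6  0.5] w 74.1 g 0.0
```

```bash

python3 -m jog '[-0.005,-0.065,0.3,0,0,0,-0.005,-0.065,0.7,0,0,0,-0.005,-0.065,0.95,0,0,0,-0.005,-0.065,0.95,0,0,0]' >/dev/null
python3 -m jog '[0,0,0.12,0,0,0,0,0,0.22,0,0,0,0,0,0.22,0,0,0]'| grep -E "pos|force|wid"
python3 -m jog '[0,0,0,0,0,0,0,0,0,0,0,0,0,0,0,0,0,0,0,0,0,0,0,0,0,0,0,0,0,0]' 45| grep -E "pos|force|wid"
python3 -m jog '[0,0,-0.1,0,0,0,0,0,-0.4,0,0,0,0,0,-0.8,0,0,0,0,0,-1,0,0,0]'| grep -E "pos|force|wid"
python3 -m jog '[0,0,-0.4,0,0,0,0.35,0.35,-0.6,0,0,0,0.7,0.7,-0.6,0,0,0,1,1,-0.6,0,0,0]' >/dev/null
python3 -m jog '[0.3,0.3,0,0,0,0,0.6,0.6,0,0,0,0,0.7,0.7,0,0,0,0,0.7,0.7,0,0,0,0,0.7,0.7,0,0,0,0]' >/dev/null
python3 - <<'E'
from h import *
s=manip.state(); f=look('w6',(.537,.206),.047,.056,.045); W=world(f); togo([.537,.206,.165],s)
L=((W-s['tool_pos'])@rot(s['tool_rot']))
m=(np.hypot(L[...,0],L[...,1])<.035)&(L[...,2]<.02)&(abs(L[...,1])<.024); p=L[m]
print(len(p),np.percentile(p[:,2],[5,50,95]).round(4),p.min(0).round(4),p.max(0).round(4))
m=(W[...,2]>.09)&(W[...,2]<.112)&(np.hypot(W[...,0]-.537,W[...,1]-.206)<.02); print(m.sum(),W[m].mean(0))
E
```

```text
tool_pos: [0.654, -0.0568, 0.0027]
contact_force: [-0.1, 0.2, 0.5]
gripper_width: 0.865
grasp_force: 0.0
tool_pos: [0.6555, -0.0573, 0.0047]
contact_force: [-1.0, 0.2, 5.3]
gripper_width: 0.626
grasp_force: 63.1
tool_pos: [0.6554, -0.0572, 0.1059]
contact_force: [0.4, 0.0, -0.1]
gripper_width: 0.626
grasp_force: 63.1
w6 3749 circle [538.  206.9] 35.1 z 0.0516 ellipse [307.4 141.8] [81.6 84.5] -> [0.5359 0.2065 0.0516]
t 15.78 tcp [0.5538 0.1601 0.1631] togo(units) [ 0.317  0.372 -0.019] F [-0.3  0.5 -1.6] w 53.0 g 63.2
25248 [-0.0975 -0.0781 -0.0106] [-0.0269 -0.024  -0.1005] [0.029  0.024  0.0033]
208 [0.53583951 0.20552772 0.10112855]
```

View pics/w6.png

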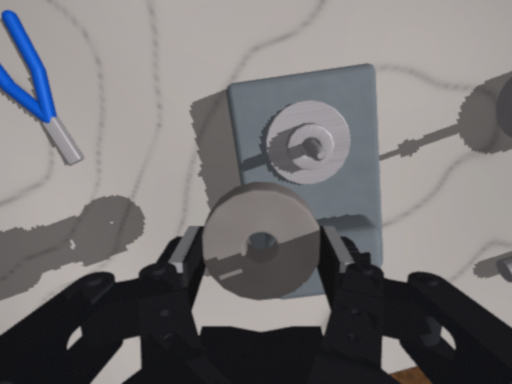

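The spacer sits flat on the seat at (312,147). The wheel is held square at (262,240).

```bash

python3 -m jog '[0.15,0.18,0,0,0,0,0.305,0.37,0,0,0,0,0.305,0.37,0.2,0,0,0,0.305,0.37,0.35,0,0,0,0.305,0.37,0.35,0,0,0,0.305,0.37,0.35,0,0,0]' >/dev/null
python3 -c "
from h import *
togo([.5374,.2057,.0715])"
```

```text
t 16.57 tcp [0.5378 0.2058 0.1281] togo(units) [ 0.003 -0.002  0.566] F [ 0.7  0.1 -0.4] w 53.3 g 63.2
```

```bash

python3 -m jog '[0,0,0.1,0,0,0,0,0,0.2,0,0,0,0,0,0.3,0,0,0,0,0,0.3,0,0,0]'| grep -E "pos|force|wid"
python3 -m jog '[0,0,0.07,0,0,0,0,0,0.14,0,0,0,0,0,0.2,0,0,0,0,0,0.2,0,0,0]'| grep -E "pos|force|wid"
python3 -m jog '[0,0,0.015,0,0,0,0,0,0.03,0,0,0,0,0,0.03,0,0,0]'| grep -E "pos|force|wid"
```

```text
tool_pos: [0.5365, 0.2062, 0.0966]
contact_force: [-0.6, -0.2, -0.6]
gripper_width: 0.621
grasp_force: 63.2
tool_pos: [0.537, 0.2063, 0.0775]
contact_force: [-0.2, 0.1, -1.5]
gripper_width: 0.62
grasp_force: 63.2
tool_pos: [0.5375, 0.2064, 0.0753]
contact_force: [1.3, 0.6, -0.7]
gripper_width: 0.621
grasp_force: 63.2
```

```bash

python3 -m jog '[0,0,0.01,0,0,0,0,0,0.02,0,0,0,0,0,0.02,0,0,0]'| grep -E "pos|force"
python3 -m jog '[0,0,0.01,0,0,0,0,0,0.015,0,0,0,0,0,0.015,0,0,0]'| grep -E "pos|force"

```

```text
tool_pos: [0.5374, 0.2064, 0.0732]
contact_force: [0.1, 0.4, -1.7]
grasp_force: 63.2
tool_pos: [0.5375, 0.2064, 0.0718]
contact_force: [-0.0, 0.2, -1.7]
grasp_force: 63.2
```

```bash

python3 -m jog '[0,0,0.005,0,0,0,0,0,0.01,0,0,0,0,0,0.01,0,0,0]'| grep -E "pos|force"
python3 -m jog '[0,0,0.005,0,0,0,0,0,0.01,0,0,0,0,0,0.01,0,0,0]'| grep -E "pos|force"

```

```text
tool_pos: [0.5378, 0.2065, 0.0717]
contact_force: [-2.7, -0.9, 5.3]
grasp_force: 63.8
tool_pos: [0.5379, 0.2065, 0.0716]
contact_force: [-6.3, -1.6, 10.0]
grasp_force: 64.4
```

```bash

python3 -m jog '[0,0,-0.015,0,0,0,0,0,-0.015,0,0,0,0,0,-0.015,0,0,0,0,0,-0.015,0,0,0]' 76 | grep -E "pos|force|wid"
python3 -m jog '[0,0,-0.2,0,0,0,0,0,-0.5,0,0,0,0,0,-0.9,0,0,0,0,0,-0.9,0,0,0]' >/dev/null
python3 -c "
from h import *
f=look('w7',(.537,.206),.077,.089,.04)"
python3 -m jog '[-0.1,-0.45,0,0,0,0,-0.2,-0.93,0,0,0,0]' 65 >/dev/null
for i in 1 2; do python3 -m jog '[-0.1,-0.45,0,0,0,0,-0.2,-0.93,0,0,0,0]' >/dev/null; done
python3 -m jog '[-0.1,-0.45,0,0,0,0,-0.2,-0.93,0.1,0,0,0,-0.2,-0.93,0.3,0,0,0,-0.2,-0.93,0.3,0,0,0]' >/dev/null
python3 -c "
from h import *
look('w8',(.4835,-.171),.028,.037,.03); look('w9',(.4835,-.171),.0375,.05,.03); togo([.4835,-.171,.006])"
```

```text
tool_pos: [0.5374, 0.2064, 0.071]
contact_force: [0.5, 0.3, 0.7]
gripper_width: 0.889
grasp_force: 0.0
w7 3863 circle [536.8 206.9] 27.8 z 0.0836 ellipse [257.8 183.4] [71.6 73.1] -> [0.5354 0.2073 0.0836]
w8 1242 circle [ 483.  -172.1] 20.0 z 0.0345 ellipse [257.5 188.3] [49.  49.6] -> [ 0.4819 -0.1715  0.0345]
w9 714 circle [ 483.  -171.8] 11.8 z 0.0406 ellipse [257.  189.5] [29.  29.8] -> [ 0.4826 -0.1717  0.0406]
t 21.85 tcp [ 0.4841 -0.1692  0.1306] togo(units) [-0.002 -0.02   1.246] F [ 0.4 -0.3  0.3] w 64.9 g 0.0
```

```bash

python3 -m jog '[0,-0.028,0.3,0,0,0,0,-0.028,0.7,0,0,0,0,-0.028,1,0,0,0,0,-0.028,1,0,0,0]' >/dev/null
python3 -m jog '[0,0,0.12,0,0,0,0,0,0.24,0,0,0,0,0,0.24,0,0,0]'| grep -E "pos|force|wid"
python3 -m jog '[0,0,0,0,0,0,0,0,0,0,0,0,0,0,0,0,0,0,0,0,0,0,0,0,0,0,0,0,0,0,0,0,0,0,0,0]' 28| grep -E "pos|force|wid"
python3 -m jog '[0,0,-0.1,0,0,0,0,0,-0.4,0,0,0,0,0,-0.8,0,0,0,0,0,-1,0,0,0]'| grep -E "pos|force|wid"
python3 -m jog '[0,0.2,-0.4,0,0,0,0.1,0.5,-0.6,0,0,0,0.2,0.93,-0.6,0,0,0]' >/dev/null
for i in 1 2; do python3 -m jog '[0.1,0.45,0,0,0,0,0.2,0.93,0,0,0,0]' >/dev/null; done
python3 -m jog '[0,0.25,0,0,0,0,0,0.5,0,0,0,0,0,0.5,0,0,0,0,0,0.5,0,0,0,0]' >/dev/null
python3 - <<'E'
from h import *
s=manip.state(); f=look('w10',(.537,.206),.077,.089,.04); W=world(f); togo([.537,.206,.165],s)
L=((W-s['tool_pos'])@rot(s['tool_rot']))
for lo,hi in((-.032,-.0245),(-.042,-.0325)):
    m=(np.hypot(L[...,0],L[...,1])<.025)&(L[...,2]<hi)&(L[...,2]>lo)&(abs(L[...,1])<.016); p=L[m]
    print(len(p),np.percentile(p[:,2],[5,50,95]).round(4),p.min(0).round(4),p.max(0).round(4))
m=(W[...,2]>.09)&(W[...,2]<.112)&(np.hypot(W[...,0]-.537,W[...,1]-.206)<.02); print(m.sum(),W[m].mean(0))
E
```

```text
tool_pos: [0.483, -0.1727, 0.0067]
contact_force: [-0.7, 0.6, -0.6]
gripper_width: 0.762
grasp_force: 0.0
tool_pos: [0.4842, -0.1735, 0.0082]
contact_force: [-0.1, 0.1, 5.4]
gripper_width: 0.45
grasp_force: 60.6
tool_pos: [0.4839, -0.1732, 0.1095]
contact_force: [-0.7, 0.2, -1.2]
gripper_width: 0.446
grasp_force: 60.4
w10 4124 circle [536.8 206.6] 27.9 z 0.0836 ellipse [324.4 162.7] [73.3 76.3] -> [0.5355 0.2067 0.0836]
t 25.35 tcp [0.5399 0.156  0.1668] togo(units) [0.2   0.46  0.018] F [ 0.1 -0.7 -2.2] w 38.1 g 60.6
4057 [-0.0318 -0.0266 -0.0254] [-0.0184 -0.016  -0.032 ] [ 0.0214  0.016  -0.0245]
982 [-0.0335 -0.0328 -0.0325] [-0.0098 -0.0116 -0.0343] [ 0.0131  0.0115 -0.0325]
202 [0.53553767 0.20550021 0.10107795]
```

View pics/w10.png

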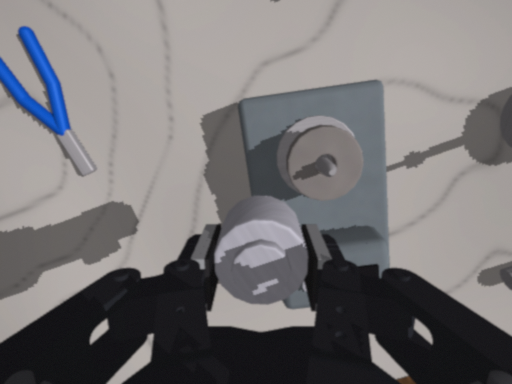

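The wheel lies flat on the spacer at (320,160). The cap is held upright at (262,255).

```bash

python3 -m jog '[0.1,0.23,0,0,0,0,0.19,0.46,0,0,0,0,0.19,0.46,0.2,0,0,0,0.19,0.46,0.35,0,0,0,0.19,0.46,0.35,0,0,0,0.19,0.46,0.35,0,0,0]' >/dev/null
python3 -c "
from h import *
togo([.5377,.2055,.091])"
```

```text
t 26.15 tcp [0.5386 0.2056 0.1321] togo(units) [ 0.008 -0.004  0.411] F [ 0.  -0.5 -0.9] w 37.8 g 60.7
```

```bash

python3 -m jog '[0,0,0.05,0,0,0,0,0,0.12,0,0,0,0,0,0.2,0,0,0,0,0,0.25,0,0,0,0,0,0.25,0,0,0]'| grep -E "pos|force|wid"
python3 -m jog '[0,0,0.03,0,0,0,0,0,0.07,0,0,0,0,0,0.11,0,0,0,0,0,0.11,0,0,0]'| grep -E "pos|force|wid"
python3 -m jog '[0,0,0.01,0,0,0,0,0,0.02,0,0,0,0,0,0.02,0,0,0]'| grep -E "pos|force"
```

```text
tool_pos: [0.538, 0.2062, 0.1064]
contact_force: [-0.2, 1.0, -0.8]
gripper_width: 0.444
grasp_force: 60.7
tool_pos: [0.5382, 0.2061, 0.0957]
contact_force: [0.4, -0.3, -1.2]
gripper_width: 0.447
grasp_force: 60.7
tool_pos: [0.5385, 0.2062, 0.0943]
contact_force: [0.4, -0.2, -1.6]
grasp_force: 60.7
```

```bash

python3 -m jog '[0,0,0.01,0,0,0,0,0,0.02,0,0,0,0,0,0.02,0,0,0]'| grep -E "pos|force"
python3 -m jog '[0,0,0.005,0,0,0,0,0,0.01,0,0,0,0,0,0.01,0,0,0]'| grep -E "pos|force"
```

```text
tool_pos: [0.5385, 0.2062, 0.0922]
contact_force: [-0.1, -0.1, -1.3]
grasp_force: 60.7
tool_pos: [0.5386, 0.2063, 0.0913]
contact_force: [-0.0, 0.8, -1.6]
grasp_force: 60.7
```

```bash

python3 -m jog '[0,0,0.005,0,0,0,0,0,0.01,0,0,0,0,0,0.01,0,0,0]'| grep -E "pos|force"
python3 -m jog '[0,0,0.005,0,0,0,0,0,0.01,0,0,0,0,0,0.01,0,0,0]'| grep -E "pos|force"
```

```text
tool_pos: [0.5388, 0.2063, 0.0912]
contact_force: [-2.4, -1.4, 4.8]
grasp_force: 61.3
tool_pos: [0.539, 0.2063, 0.0912]
contact_force: [-4.5, -1.5, 11.1]
grasp_force: 61.9
```

The cap is home. Release, rise and check.

```bash

python3 -m jog '[0,0,-0.015,0,0,0,0,0,-0.015,0,0,0,0,0,-0.015,0,0,0,0,0,-0.015,0,0,0]' 70 | grep -E "pos|force|wid"
python3 -m jog '[0,0,-0.2,0,0,0,0,0,-0.5,0,0,0,0,0,-1,0,0,0,0,0,-1,0,0,0]' >/dev/null
python3 -c "
from h import *
look('w11',(.537,.206),.077,.09,.04);look('w12',(.537,.206),.112,.1195,.03);f=look('w13',(.537,.206),.1205,.135,.03)
a=f['img'][90:290,150:380];b=grab('side')['img'][110:190,200:292]
cv2.imwrite('pics/fin.png',np.hstack([cv2.resize(a,(345,300)),cv2.resize(b,(345,300))]))"
```

```text
tool_pos: [0.5384, 0.2062, 0.0905]
contact_force: [-0.0, 0.1, 0.0]
gripper_width: 0.817
grasp_force: 0.0
w11 1191 circle [536.6 206.7] 27.8 z 0.0835 ellipse [257.2 174.4] [61. 65.] -> [0.5375 0.2064 0.0835]
w12 1395 circle [537.8 206.7] 19.9 z 0.1176 ellipse [258.8 187.9] [52.2 53.1] -> [0.5368 0.207  0.1176]
w13 849 circle [537.9 206.7] 12.1 z 0.1236 ellipse [260.1 193.8] [31.7 32.4] -> [0.5372 0.2068 0.1236]
```

View pics/fin.png

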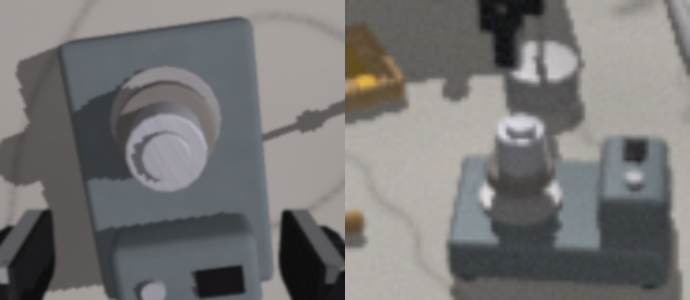

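The stack is upright and concentric: cap at (165,150) on the left, the full stack at (520,165) on the right. The heights of 83.5, 117.6 and 123.6 mm match fully home, so I hand in.

```bash
python3 -c "
from plant import manip
print(manip.job_done())"
```

```text
the job is handed in; nothing more can be done
None
```

The spacer, polishing wheel and clamp cap are on the arbor in that order, each lowered gently until it was flat and fully home; I moved nothing else, used about half of the 67 s, and handed the job in (it returned no verdict).

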